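# Set the recipe stand's leg to the red clip and hold its cam lever shut

### The arm

A 6-joint arm with a two-finger parallel gripper is mounted at the origin on the work surface. World frame = base frame: x ahead of the robot, y to its left, z up, the work surface at z = 0. Lengths are in m, angles in rad, forces in N, time in s.
With the tool pointing down it reaches from about 0.425 to 0.95 m from the base axis. Payload 3.5 kg.
Tool frame: the origin (TCP) lies between the finger pads; the fingertips stand 19 mm ahead of it and the grasp point (between the pads) is the TCP; z points along the fingers, y is the line along which they close (so a half turn about z gives the same grasp; the last joint's range is limited). The gripper opens to 85 mm and grips with 20 to 120 N. Pads are 22 mm wide; open, the fingers measure 114 mm over their backs; the gripper's body (76 mm by 85 mm) begins 54 mm behind the grasp point. The pads swing forward as they close: fully open they stand 13 mm farther back than shut.
Start: joints at [1.097, 0.286, 1.577, -0, 1.279, -0.15], TCP at [0.215, 0.64, 0.25] pointing down, gripper open.
Joint ranges: [-2.77, 2.77], [-0.9, 2.22], [0.21, 2.48], [-1.53, 4.67], [0.24, 2.81], [-2.84, 2.84]. Speed limits (rad/s): [2.79, 2.79, 3.14, 3.14, 3.14, 3.14].

### API

Orientations are given as a unit quaternion [x, y, z, w].
In Python, from plant import get_state, cams, ctrl gives the robot as it stands. The module is installed in compiled form; this text tells all that it offers.
- The arm moves only by the tool jog_arm, never from a script. Its argument "deltas" is text: rows parted by semicolons, each of 6 numbers parted by spaces: the shift along the world's x, y, z normalised to -1 to 1, where 1 is 0.02 m, then the turn, a rotation vector about the world's x, y, z normalised to -1 to 1, where 1 is 0.1 rad. In form: x y z ax ay az; .... A call has 1 to 20 rows; each row shifts and turns the commanded pose from where the row before left it; what a row does not reach is not made up. A row lasts 1/8 s, in which the tool goes at most 62.5 mm and 10.7 degrees, less where a joint would pass 70% of its speed; a pose out of reach is approached as far as the arm can. A call with a number of a shift or a turn outside -1 to 1 is refused whole. A call with a gripper value outside its range is refused whole. "gripper" is the opening, from 0 (shut) to 1 (fully open), set as the call begins (left out, the last holds). The fingers move at their own pace and stop on an object; "squeeze" is the grip in N (left out, the last holds). Time passes only in rows, so rows that do not move let the fingers close. It gives the time, the measured TCP pose, the force, the opening and the grip force at its end, in the units of the state.
- get_state(): the state, without advancing time (a new reading comes with each control period).
- cams.read_camera(name): name is "scene" or "top"; returns a dict with "color" (420x560x3 uint8, blue, green, red), "vfov" (degrees; the focal length in pixels is half the picture's height over the tangent of half this angle, whatever the lens; pixels are square), "cx", "cy" (the principal point, pixels), "rvec" (rotation vector, rad) and "tvec" (3), from world to camera coordinates, as OpenCV has them. Camera axes: x right, y down, z forward; pixel columns grow to the right and rows downward; lengths in m; the calibration is good to about 2 mm. A picture is of the moment at which its call begins. There is no depth.
- ctrl.sign_off(): hands the job in; it is judged then, once.
The state is a dict: "time": time; "qpos": joint angles; "dq": joint speeds; "joint_efforts": joint torques, N m; "eef_pos": TCP position; "tcp_rot": TCP orientation; "contact_force": force on the tool from outside, world axes, zero at the start; "wrist_torque": the same for the moment, N m; "opening": opening from 0.0 (shut) to 1.0 (fully open); "finger_force": force on a finger pad.
Only numpy, scipy, OpenCV 4.12 (cv2) and the standard library are available. Lean on these libraries where they do the work, as an engineer would, in place of code of your own. Each camera call takes 0.05 s, during which the arm holds its last target. There are 200 camera calls.

### The job

The tablet stand's grey front leg springs back in if it is let go: pull it out until the white pointer lines up with the red clip, with the orange cam lever still open, and pause there a moment. Then, while holding the leg at the clip, pinch the orange lever shut flat against the leg. Finish still gripping the leg and the shut lever so that I can set the tablet on it; do not shift the red clip or the things standing around.

Things in the scene. Friction and masses are not known exactly. Their poses are not given: they have to be found in the camera images.
- stand: Fixed recipe-tablet stand: bamboo deck 180 x 150 x 27 mm high with a low wire easel at its back (170 mm high, all of it at local x over 100 mm). Origin on the counter under the middle of the deck's front edge; local x points back along the deck, y to its left, z up. The leg slides straight out of the front edge along local -x.
- leg (a joint): how far the spring-loaded sliding leg is pulled out along the stand's -x, in m: 0 pushed in (start), stop at 0.10. A spring pulls it back in with about 3 N at 0 and 7.5 N at 0.075 (plus 0.5 N friction); it slides back when let go. It cannot move or tilt otherwise.
- leg_foot (a point): T-shaped front part of the leg. Origin on the counter under the crossbar; axes as stand. Grey crossbar (leg_c1): x -7..7, y -60..70, z 2..40 mm. Aluminium stem behind it (leg_c0): y -7..7, x to 95, z 8..46 mm; deck starts at x = 115 mm with the leg in. Beside the stem only the lever (+y): fingers can go down both sides, hook the crossbar's rear face (x = 7) to pull, then close across y.
- cam_pin (a point): orange cam lever (paddle cam_c0) on the +y side of the stem, rides on the leg: 71 mm long, 9 mm thick, z 12..44 mm. Turns about a vertical pin (its origin, at counter height) at x = 85, y = 12 mm of leg_foot and reaches along its own -x towards the crossbar, 2 to 73 mm from the pin; faces at own y -4 and +5 mm.
- cam (a joint): cam lever angle, rad: 0 is shut, flat along the stem (outer face then at y = 17 mm of leg_foot); starts open at 0.24 to 0.32, free end standing off to +y (outer face up to y = 40 mm there). No spring: it stays where left; 2 to 3 N at the free end moves it.
- pinch_point (a point): good middle for the grip, on the leg 30 mm behind the crossbar's middle, 30 mm above the counter, midway (y = 5 mm) across stem and shut lever (together 24 mm wide, y -7..17 mm). Fingers centred here and opened 80 mm or more clear the open lever. Axes as stand; moves with the leg.
- leg_pointer (a point): tip of the white pointer (6 mm wide in x) which rides on the leg's rear end and shows on the deck. Axes parallel to the stand's; moves with the leg.
- clip_tip (a point): nose (4 mm wide in x) of the red length clip (22 x 10 x 12 mm) on the deck's scale, beside the pointer's path. Axes parallel to the stand's. The leg is at its mark when leg_pointer has the same local x as clip_tip.
- clip (a joint): position of the red clip along the scale, m, counted like joint leg: the pointer meets the clip when joint leg equals this value (0.030 to 0.075). Must not be shifted.
- red_box: bystander: red food box with clip-on lid, 126 x 96 x 65 mm, origin under its centre
- jar: bystander: glass jar with bamboo cap, 76 mm across, 120 mm high, origin under its centre
- flask: bystander: silver aluminium bottle, 66 mm across, 210 mm high, origin under its centre
- spoon: bystander: green spoon lying on the counter, origin under its middle

How it is judged:
By the outcome, as a careful person would: the job done as asked, in the order asked, and still so for the second after the job is handed in, while the arm keeps its last pose, push and grip.
It also fails if it takes over 35 s, if anything falls off the work surface, if the arm or the gripper's body presses on something with over 40 N, if the wrist force passes 120 N, or if a joint passes its speed limit or range.

## Working session

There is one attempt and no reset: what is moved stays moved. The work goes in short steps, Python scripts to look and compute and a tool call to move; the robot and the scene stay as the last step left them, time stands still between calls to the robot, and variables do not carry over. Pictures are saved under pics/ and viewed, at most 10 in all, crops included, and the job is handed in when it is done.

Besides the shell and the picture viewer there is one more tool, called after "Call:" by a JSON object that holds its "api" and its "payload". jog_arm: Moves the arm, as the interface text tells. Its arguments: {"type":"object","properties":{"deltas":{"type":"string"},"gripper":{"type":"number"},"squeeze":{"type":"number"}},"required":["deltas"]}

```bash
mkdir -p pics
cat > h.py <<'E'
import numpy as np, cv2
from plant import get_state, cams, ctrl
def cam(n):
    c=cams.read_camera(n); im=c["color"]; f=im.shape[0]/2/np.tan(np.radians(c["vfov"])/2)
    c["K"]=np.array([[f,0,c["cx"]],[0,f,c["cy"]],[0,0,1.]]); c["R"]=cv2.Rodrigues(np.array(c["rvec"],float))[0]; c["t"]=np.array(c["tvec"],float).ravel(); return c
def ray(c,uv,z):
    uv=np.atleast_2d(uv).astype(float)
    d=np.c_[uv,np.ones(len(uv))]@np.linalg.inv(c["K"]).T@c["R"]; o=-c["R"].T@c["t"]
    return o+d*((z-o[2])/d[:,2])[:,None]
def proj(c,p):
    q=(np.atleast_2d(p)@c["R"].T+c["t"])@c["K"].T; return q[:,:2]/q[:,2:]
E
python3 - <<'E'
from h import *
for n in("scene","top"):
    c=cam(n); cv2.imwrite(f"pics/{n}0.png",c["color"]); print(n,c["vfov"],c["cx"],c["cy"],-c["R"].T@c["t"],c["R"][2])
print(get_state())
E
```

```text
scene 48.0702940553693 276.13254839992595 214.11611506904282 [ 1.17259289 -0.6632144   0.62064202] [-0.50472334  0.67232234 -0.54151364]
top 55.45804414664041 284.4519205902347 208.83052843377783 [0.53325247 0.03457105 0.99937487] [ 0.12161611 -0.01717964 -0.99242853]
{'time': 0.1, 'qpos': array([ 1.09698930e+00,  2.87127741e-01,  1.57802646e+00, -4.81655977e-05,
        1.27860015e+00, -1.50022742e-01]), 'dq': array([-0.00015003, -0.0034262 , -0.00357405,  0.00014281, -0.00070419,
        0.00015209]), 'joint_efforts': array([ 1.04435010e-03, -4.07300270e+01, -2.93697953e+01, -1.26070181e-04,
        3.43636639e-03,  2.19458073e-06]), 'eef_pos': array([0.21449722, 0.63942944, 0.24905392]), 'tcp_rot': array([ 1.61178931e-01,  9.86924609e-01, -1.03576814e-03, -3.09749924e-04]), 'contact_force': array([-0.31708026,  0.24838346,  0.00474473]), 'wrist_torque': array([ 0.031874  , -0.00524036,  0.00428528]), 'finger_force': 0.0, 'opening': 0.9991028663133578}
```

View pics/top0.png

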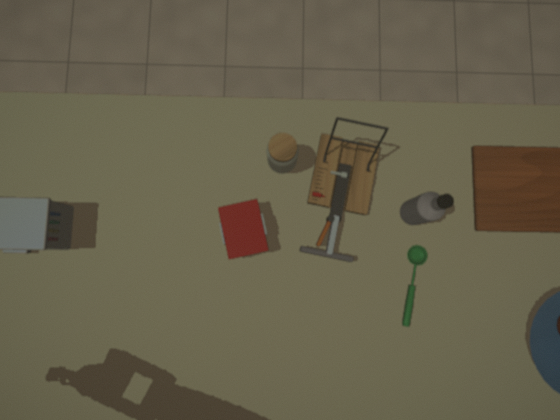

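View pics/scene0.png

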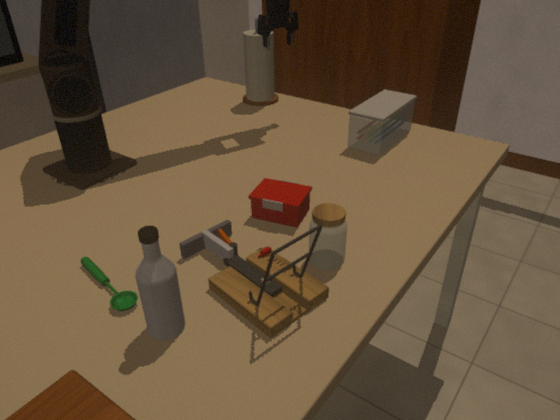

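The top view shows the stand at about (345,175), the crossbar running from (300,249) to (356,259), the orange lever at about (323,233), the red clip at (318,194), and the white pointer at about (338,174). I'll zoom in on this area for measurement.

Run:
```python
from h import *
c=cam("top"); im=c["color"]
cr=cv2.resize(im[125:270,285:395],None,fx=5,fy=4*1.0,interpolation=cv2.INTER_CUBIC) if 0 else cv2.resize(im[128:272,290:390],None,fx=4,fy=4,interpolation=cv2.INTER_CUBIC)
cr=np.clip(cr*1.8,0,255).astype(np.uint8)
cv2.imwrite("pics/crop1.png",cr)
for uv,z in [((300,249),.04),((356,259),.04),((318,194),.035),((338,174),.03)]: print(uv,ray(c,uv,z))
```

```text
(300, 249) [[ 0.55478248 -0.02096942  0.04      ]]
(356, 259) [[ 0.53344832 -0.15531198  0.04      ]]
(318, 194) [[ 0.68966408 -0.06357431  0.035     ]]
(338, 174) [[ 0.7416791  -0.11333291  0.03      ]]
```

View pics/crop1.png

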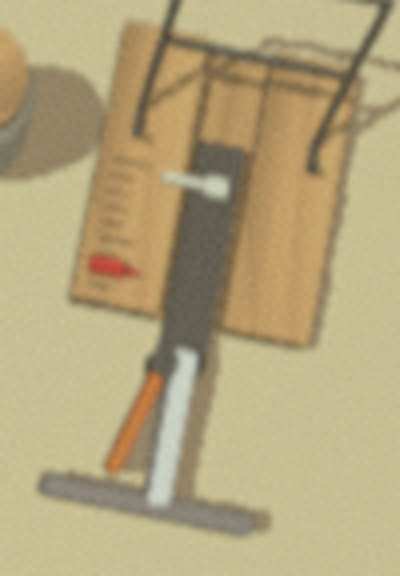

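The crop shows the pointer tip at about (165,178), the clip nose at (140,273), the crossbar from (40,485) to (265,522), and the open orange lever from (155,375) to (112,468). Next I'll measure with masks.

```bash
cat > m.py <<'E'
from h import *
def blobs(c):
    hsv=cv2.cvtColor(c["color"],cv2.COLOR_BGR2HSV); return hsv
def comp(m,lo):
    n,l,s,ce=cv2.connectedComponentsWithStats(m.astype(np.uint8)); return [(s[i],ce[i],l==i) for i in range(1,n) if s[i][4]>=lo]
E
python3 - <<'E'
from m import *
c=cam("top"); im=c["color"]; f=cv2.resize(im,None,fx=4,fy=4,interpolation=cv2.INTER_CUBIC); f=cv2.GaussianBlur(f,(0,0),2)
x0,y0,x1,y1=290,128,390,272
h=cv2.cvtColor(f,cv2.COLOR_BGR2HSV).astype(int); H,S,V=h[...,0],h[...,1],h[...,2]
roi=np.zeros(H.shape,bool); roi[4*y0:4*y1,4*x0:4*x1]=1
up=lambda p:(np.array(p,float)+.5)/4-.5
for n,p in [("table",(300,300)),("deck",(365,200)),("bar",(345,257)),("white",(332,237)),("ptr",(335,173)),("rail",(340,192)),("lever",(322,234)),("clip",(316,194))]: print(n,h[p[1]*4+2,p[0]*4+2])
def show(n,m,z):
    for s,ce,mm in comp(m&roi,150):
        ct=max(cv2.findContours(mm.astype(np.uint8),0,2)[0],key=cv2.contourArea)
        b=cv2.boxPoints(cv2.minAreaRect(ct)); w=ray(c,up(b),z)
        print(n,s[:5],up(ce).round(1),"W",ray(c,up(ce),z)[0].round(4),"box",w[:,:2].round(4).tolist())
show("red",((H<5)|(H>174))&(S>150),.034)
show("orange",(H>=6)&(H<14)&(S>150),.044)
show("bar",(S<60)&(V>60)&(V<125)&(np.arange(H.shape[0])[:,None]>4*244),.04)
show("white",(S<50)&(V>125),.04)
E
```

```text
table [ 25  66 112]
deck [ 18 117 109]
bar [21 33 77]
white [ 49  17 117]
ptr [ 30  38 101]
rail [21 47 54]
lever [ 14 167 104]
clip [  3 174 107]
red [1253  772   30   13  239] [316.4 194.1] W [ 0.6895 -0.0599  0.034 ] box [[0.6883, -0.0506], [0.694, -0.0516], [0.691, -0.0697], [0.6853, -0.0687]]
orange [1251  768   38   19  172] [317.  194.3] W [ 0.6875 -0.0603  0.044 ] box [[0.685, -0.0477], [0.6944, -0.0496], [0.69, -0.0726], [0.6806, -0.0707]]
orange [1295  887   26   40  299] [326.8 225.8] W [ 0.6114 -0.0844  0.044 ] box [[0.5991, -0.0752], [0.6228, -0.086], [0.62, -0.0923], [0.5963, -0.0815]]
bar [1198  977  217   73 6397] [326.9 252.8] W [ 0.547  -0.0855  0.04  ] box [[0.5478, -0.0176], [0.5826, -0.0239], [0.5599, -0.1536], [0.5252, -0.1467]]
```

```bash
cat >> m.py <<'E'
up=lambda p:(np.array(p,float)+.5)/4-.5
def measure(c,x0=290,y0=128,x1=390,y1=300):
    f=cv2.GaussianBlur(cv2.resize(c["color"],None,fx=4,fy=4,interpolation=cv2.INTER_CUBIC),(0,0),2)
    h=cv2.cvtColor(f,cv2.COLOR_BGR2HSV).astype(int); H,S,V=h[...,0],h[...,1],h[...,2]
    roi=np.zeros(H.shape,bool); roi[4*y0:4*y1,4*x0:4*x1]=1
    M=dict(red=(((H<6)|(H>174))&(S>130),.034),orange=((H>=8)&(H<17)&(S>125)&(np.arange(H.shape[0])[:,None]>4*215),.044),
      bar=((S<48)&(V>55)&(V<93)&(np.arange(H.shape[0])[:,None]>4*244),.04),white=((S<45)&(V>92),.036))
    for n,(m,z) in M.items():
        m=cv2.morphologyEx((m&roi).astype(np.uint8),cv2.MORPH_OPEN,np.ones((5,5)))
        for s,ce,mm in comp(m,200):
            ct=max(cv2.findContours(mm.astype(np.uint8),0,2)[0],key=cv2.contourArea)
            r=cv2.minAreaRect(ct); b=ray(c,up(cv2.boxPoints(r)),z)
            e=sorted([(np.linalg.norm(b[1]-b[0]),(b[1]-b[0])),(np.linalg.norm(b[2]-b[1]),(b[2]-b[1]))],key=lambda t:t[0])
            l=e[1][1]; l=l*np.sign(l[1])
            print(n,s[4],"px",up(ce).round(1),"mid",b.mean(0).round(4),"LxW",round(e[1][0],4),round(e[0][0],4),"long dir ang from +y",round(np.arctan2(-l[0],l[1]),4), "maxy/miny px",up(ct[:,0][ct[:,0,0].argmin()]),up(ct[:,0][ct[:,0,0].argmax()]))
E
python3 - <<'E'
from m import *
c=cam("top"); measure(c)
E
```

```text
red 323 px [316.4 194.1] mid [ 0.6897 -0.0604  0.034 ] LxW 0.0193 0.0074 long dir ang from +y -0.1557 maxy/miny px [312.875 192.875] [320.375 195.625]
orange 1622 px [323.3 233.1] mid [ 0.5934 -0.0761  0.044 ] LxW 0.0644 0.0098 long dir ang from +y 1.1361 maxy/miny px [316.625 242.875] [329.875 223.625]
bar 3876 px [326.4 253.5] mid [ 0.5521 -0.0855  0.04  ] LxW 0.1268 0.0264 long dir ang from +y -0.1896 maxy/miny px [300.375 248.375] [352.125 259.375]
white 592 px [340.8 173.7] mid [ 0.7404 -0.1154  0.036 ] LxW 0.0343 0.0108 long dir ang from +y -0.0251 maxy/miny px [332.375 171.625] [346.125 175.375]
white 3351 px [332.7 235.3] mid [ 0.5907 -0.1002  0.036 ] LxW 0.0954 0.0144 long dir ang from +y 1.3868 maxy/miny px [326.625 251.625] [338.375 218.375]
```

Run:
```python
from m import *
c=cam("top")
f=cv2.GaussianBlur(cv2.resize(c["color"],None,fx=4,fy=4,interpolation=cv2.INTER_CUBIC),(0,0),2)
h=cv2.cvtColor(f,cv2.COLOR_BGR2HSV).astype(int); H,S,V=h[...,0],h[...,1],h[...,2]
yy,xx=np.mgrid[:H.shape[0],:H.shape[1]]
def line(m,z,n):
    p=ray(c,up(np.c_[xx[m],yy[m]]),z)[:,:2].astype(np.float32)
    v=cv2.fitLine(p,cv2.DIST_HUBER,0,.001,.001).ravel(); a=np.arctan2(v[1],v[0]); print(n,len(p),v[2:].round(4),"ang",(a+np.pi/2)%np.pi-np.pi/2); return p,v
bar=(S<52)&(V>55)&(V<93)&(xx>4*299)&(xx<4*360)&(yy>4*244)&(yy<4*265)&((xx<4*322)|(xx>4*338))
p,v=line(bar,.04,"bar(+-pi/2)")
st=(S<45)&(V>92)&(yy>4*216)&(yy<4*248)&(xx>1260)&(xx<1370); q,w=line(st,.046,"stem")
for m in(p,): 
    d=v[:2]*np.sign(v[1]); t=(m-v[2:])@d; print("bar ends",v[2:]+d*t.min(),v[2:]+d*t.max(),"perp range",np.percentile((m-v[2:])@[d[1],-d[0]],[2,98]))
for a,b in [((308,203),(368,214.75))]:
    A=ray(c,[a,b],.027); d=A[0]-A[1]; print("deck front",A,np.linalg.norm(d),np.arctan2(-d[0],d[1]))
# pull estimate
for yaw in(-.155,-.17,-.185):
  ex=np.array([np.cos(yaw),np.sin(yaw)])
  for z in(.03,.036): 
    P=ray(c,[(331.2,172.5),(325,196.2)],z)[:,:2]; print(yaw,z,(P[0]-P[1])@ex)
```

```text
bar(+-pi/2) 2995 [ 0.5453 -0.0813] ang 1.3849541
stem 2779 [ 0.5957 -0.0999] ang -0.19661307
bar ends [ 0.53284043 -0.14777938] [ 0.55663884 -0.02119989] perp range [-0.00589639  0.00590738]
deck front [[ 0.66803631 -0.03992437  0.027     ]
 [ 0.64193426 -0.18790047  0.027     ]] 0.15026058427738814 -0.174597659863049
-0.155 0.03 0.061338097655025625
-0.155 0.036 0.06095844206810967
-0.17 0.03 0.061416084176500976
-0.17 0.036 0.061035945887647505
-0.185 0.03 0.06148025233813378
-0.185 0.036 0.061099716876854074
```

Call:
{"api": "jog_arm", "payload": {"deltas": "0.49 -1 0 0 0 0.07;0.49 -1 0 0 0 0.07;0.49 -1 0 0 0 0.07;0.49 -1 0 0 0 0.07;0.49 -1 0 0 0 0.07;0.49 -1 0 0 0 0.07;0.49 -1 0 0 0 0.07;0.49 -1 0 0 0 0.07;0.49 -1 0 0 0 0.07;0.49 -1 0 0 0 0.07;0.49 -1 0 0 0 0.07;0.49 -1 0 0 0 0.07;0.49 -1 0 0 0 0.07;0.49 -1 0 0 0 0.07;0.49 -1 0 0 0 0.07;0.49 -1 0 0 0 0.07;0.49 -1 0 0 0 0.07;0.49 -1 0 0 0 0.07;0.49 -1 0 0 0 0.07;0.49 -1 0 0 0 0.07", "gripper": 1}}

```text
time: 2.8
eef_pos: [0.4109, 0.2393, 0.2504]
tcp_rot: [0.092, 0.996, 0.0, 0.0]
contact_force: [0.9, 0.4, -0.8]
opening: 1.003
finger_force: 0.0
```

Call:
{"api": "jog_arm", "payload": {"deltas": "0.48 -0.97 0 0 0 0;0.48 -0.97 0 0 0 0;0.48 -0.97 0 0 0 0;0.48 -0.97 0 0 0 0;0.48 -0.97 0 0 0 0;0.48 -0.97 0 0 0 0;0.48 -0.97 0 0 0 0;0.48 -0.97 -0.5 0 0 0;0.48 -0.97 -0.5 0 0 0;0.48 -0.97 -0.5 0 0 0;0.48 -0.97 -0.5 0 0 0;0.48 -0.97 -0.5 0 0 0;0.48 -0.97 -0.5 0 0 0;0.48 -0.97 -0.5 0 0 0;0.48 -0.97 -0.5 0 0 0;0.48 -0.97 -0.5 0 0 0;0.48 -0.97 -0.5 0 0 0;0 0 0 0 0 0;0 0 0 0 0 0"}}

```text
time: 5.18
eef_pos: [0.5739, -0.0898, 0.1503]
tcp_rot: [0.092, 0.996, 0.0, -0.0]
contact_force: [-0.3, -0.2, 0.5]
opening: 0.998
finger_force: 0.0
```

```bash
cat > s.py <<'E'
from h import *
from scipy.spatial.transform import Rotation as R
def st():
    s=get_state(); m=R.from_quat(s["tcp_rot"]).as_matrix(); y=m[:,1]*np.sign(m[1,1])
    p=np.array(s["eef_pos"]); yaw=-.18; ex=np.array([np.cos(yaw),np.sin(yaw)]); ey=np.array([-ex[1],ex[0]]); d=p[:2]-[.5435,-.0905]
    print("t",s["time"],"p",p.round(4),"yang",np.arctan2(-y[0],y[1]).round(4),"z",m[:,2].round(3),"F",np.round(s["contact_force"],1),"ff",s["finger_force"],"op",round(s["opening"],3),"foot0 local",(d@ex).round(4),(d@ey).round(4))
E
python3 - <<'E'
from s import *
st(); c=cam("top"); a=cam("scene")
f=lambda i:cv2.resize(i,None,fx=4,fy=4,interpolation=cv2.INTER_CUBIC)
o=np.hstack([f(c["color"][120:270,290:390]),f(a["color"][190:340,170:270])])
cv2.imwrite("pics/crop2.png",np.clip(o*1.6,0,255).astype(np.uint8))
E
```

```text
t 5.175 p [ 0.5739 -0.0898  0.1503] yang -0.1839 z [-0.  0. -1.] F [-0.3 -0.2  0.5] ff 0.0 op 0.998 foot0 local 0.0298 0.0062
```

View pics/crop2.png

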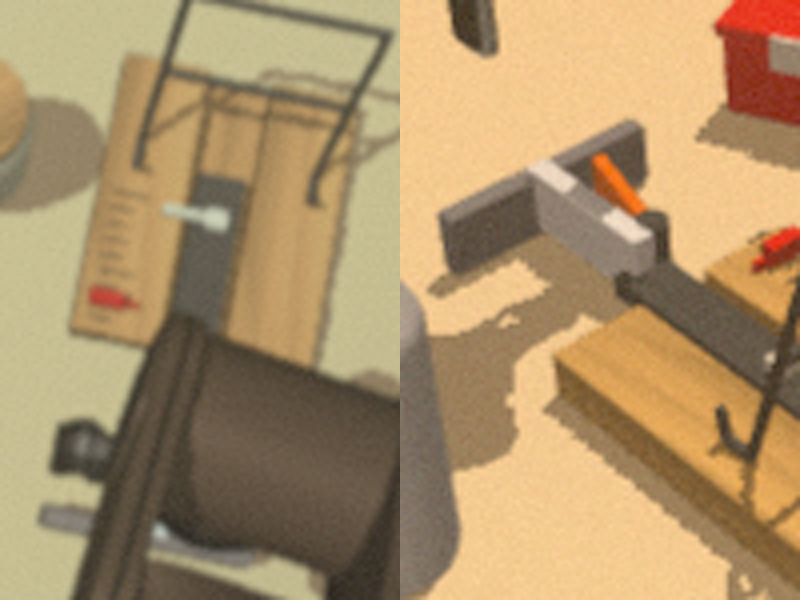

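The pointer tip (left crop, 165,208), clip nose (140,304), and the open lever and clear stem (right crop) are all visible. I'll cross-check the foot position in the scene view.

Run:
```python
from s import *
a=cam("scene"); yaw=-.18; ex=np.array([np.cos(yaw),np.sin(yaw)]); ey=np.array([-ex[1],ex[0]]); F=np.array([.5435,-.0905])
f=lambda x,y:((x-400+.5)/4-.5+170,(y+.5)/4-.5+190)
for n,p,z in [("bar +y top rear/front corner",(643,130),.04),("bar -y top",(441,213),.04),("stem top at bar -y side",(530,172),.046),("stem rear top -y corner",(606,240),.046),("stem bend rear +y",(653,233),.046),("lever tip top",(600,155),.044)]:
    w=ray(a,f(*p),z)[0]; d=w[:2]-F; print(n,w.round(4),(d@ex).round(4),(d@ey).round(4))
```

```text
bar +y top rear/front corner [ 0.5675 -0.0272  0.04  ] 0.0123 0.0666
bar -y top [ 0.5323 -0.1472  0.04  ] -0.0009 -0.0578
stem top at bar -y side [ 0.5509 -0.0991  0.046 ] 0.0088 -0.0071
stem rear top -y corner [ 0.6244 -0.1205  0.046 ] 0.085 -0.015
stem bend rear +y [ 0.64   -0.1023  0.046 ] 0.0971 0.0057
lever tip top [ 0.5686 -0.0635  0.044 ] 0.0199 0.0311
```

Call:
{"api": "jog_arm", "payload": {"deltas": "0 0 -1 0 0 0;0 0 -1 0 0 0;0 0 -1 0 0 0;0 0 -1 0 0 0;0 0 -0.8 0 0 0;0 0 -0.6 0 0 0;0 0 -0.5 0 0 0;0 0 -0.3 0 0 0;0 0 0 0 0 0"}}

```text
time: 6.45
eef_pos: [0.5739, -0.0899, 0.0261]
tcp_rot: [0.092, 0.996, 0.0, -0.0]
contact_force: [0.2, -0.7, 0.3]
opening: 1.002
finger_force: 0.0
```

Run:
```python
from s import *
st()
```

```text
t 6.45 p [ 0.5739 -0.0899  0.0261] yang -0.1838 z [-0.  0. -1.] F [ 0.2 -0.7  0.3] ff 0.0 op 1.002 foot0 local 0.0298 0.0061
```

Call:
{"api": "jog_arm", "payload": {"deltas": "-0.295 0.054 0 0 0 0;-0.295 0.054 0 0 0 0;-0.295 0.054 0 0 0 0;-0.295 0.054 0 0 0 0;-0.295 0.054 0 0 0 0;-0.295 0.054 0 0 0 0;-0.295 0.054 0 0 0 0;-0.295 0.054 0 0 0 0;-0.295 0.054 0 0 0 0;-0.295 0.054 0 0 0 0;0 0 0 0 0 0;0 0 0 0 0 0"}}

```text
time: 7.95
eef_pos: [0.5159, -0.079, 0.027]
tcp_rot: [0.092, 0.996, 0.0, 0.002]
contact_force: [5.8, 1.6, -2.9]
opening: 1.0
finger_force: 2.7
```

Run:
```python
from s import *
from m import measure
st(); c=cam("top"); measure(c,290,128,390,210); a=cam("scene")
f=lambda i:cv2.resize(i,None,fx=4,fy=4,interpolation=cv2.INTER_CUBIC)
o=np.hstack([f(c["color"][120:270,290:390]),f(a["color"][190:340,170:270])])
cv2.imwrite("pics/crop3.png",np.clip(o*1.6,0,255).astype(np.uint8))
```

```text
t 7.95 p [ 0.5159 -0.079   0.027 ] yang -0.1851 z [ 0.004 -0.    -1.   ] F [ 5.8  1.6 -2.9] ff 2.708812952041626 op 1.0 foot0 local -0.0292 0.0063
red 318 px [316.5 194.1] mid [ 0.6897 -0.0603  0.034 ] LxW 0.0191 0.0072 long dir ang from +y -0.1461 maxy/miny px [312.875 192.875] [320.375 195.375]
white 782 px [336.9 192.8] mid [ 0.6924 -0.1056  0.036 ] LxW 0.0377 0.0125 long dir ang from +y -0.0217 maxy/miny px [327.625 190.375] [342.875 193.375]
```

View pics/crop3.png

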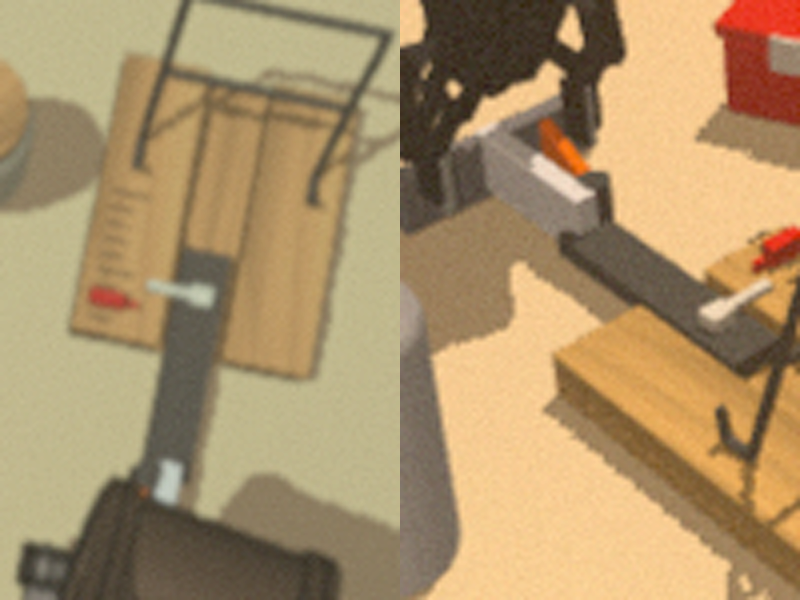

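Pointer tip is at top-crop (150,287) and clip nose at (141,304), so about 12 mm remain. The lever is still open and the crossbar is hooked. I'll triangulate both tips.

```bash
cat >> m.py <<'E'
YAW=-.18; EX=np.array([np.cos(YAW),np.sin(YAW)]); EY=np.array([-EX[1],EX[0]])
def tri(c,a,u,v):
    P=[k["K"]@np.c_[k["R"],k["t"]] for k in(c,a)]; X=cv2.triangulatePoints(P[0],P[1],np.array(u,float).reshape(2,1),np.array(v,float).reshape(2,1)).ravel(); return X[:3]/X[3]
def lx(c,zc,zp):
    "local x of clip (axis at nose) and pointer arm from top view, intensity weighted"
    f=cv2.GaussianBlur(cv2.resize(c["color"],None,fx=4,fy=4,interpolation=cv2.INTER_CUBIC),(0,0),1.5)
    h=cv2.cvtColor(f,cv2.COLOR_BGR2HSV).astype(int); H,S,V=h[...,0],h[...,1],h[...,2]; yy,xx=np.mgrid[:H.shape[0],:H.shape[1]]
    roi=(xx>4*309)&(xx<4*338)&(yy>4*165)&(yy<4*206)
    red=roi&(((H<7)|(H>174))&(S>120)); wh=roi&(S<75)&(V>88)
    wh=max(comp(cv2.morphologyEx(wh.astype(np.uint8),cv2.MORPH_OPEN,np.ones((3,3))),60),key=lambda t:t[1][0]>0 and t[0][4])[2]
    for n,m,z in(("clip",red,zc),("ptr",wh,zp)):
        p=ray(c,up(np.c_[xx[m],yy[m]]),z)[:,:2]; x=p@EX; y=p@EY
        lo,hi=np.percentile(y,[1,99])
        print(n,m.sum(),"y range",lo.round(4),hi.round(4),"x mid by y:",[(b.round(3),((x[k].min()+x[k].max())/2).round(4),x[k].mean().round(4)) for b in np.linspace(lo,hi,6)[:-1]+(hi-lo)/10 for k in[abs(y-b)<=(hi-lo)/10]])
E
python3 - <<'E'
from m import *
c=cam("top"); a=cam("scene")
g=lambda x,y,ox,oy:((x+.5)/4-.5+ox,(y+.5)/4-.5+oy)
p=tri(c,a,g(150,287,290,120),g(370,286,170,190)); q=tri(c,a,g(141,304,290,120),g(353,267,170,190))
print("ptr",p,"clip",q,"dx",(p-q)[:2]@EX)
lx(c,.033,.033); lx(c,q[2],p[2])
E
```

```text
ptr [ 0.69949809 -0.08540165  0.02791517] clip [ 0.68677499 -0.08069388  0.03144215] dx 0.013360369285781404
clip 415 y range 0.0542 0.074 x mid by y: [(np.float64(0.056), np.float64(0.6887), np.float64(0.6887)), (np.float64(0.06), np.float64(0.6892), np.float64(0.6892)), (np.float64(0.064), np.float64(0.6895), np.float64(0.6895)), (np.float64(0.068), np.float64(0.6896), np.float64(0.6896)), (np.float64(0.072), np.float64(0.6895), np.float64(0.6896))]
ptr 855 y range 0.0849 0.0945 x mid by y: [(np.float64(0.086), np.float64(0.7317), np.float64(0.7318)), (np.float64(0.088), np.float64(0.7331), np.float64(0.7342)), (np.float64(0.09), np.float64(0.7365), np.float64(0.7374)), (np.float64(0.092), np.float64(0.7406), np.float64(0.7417)), (np.float64(0.093), np.float64(0.7446), np.float64(0.7457))]
clip 415 y range 0.0541 0.0739 x mid by y: [(np.float64(0.056), np.float64(0.689), np.float64(0.6889)), (np.float64(0.06), np.float64(0.6894), np.float64(0.6894)), (np.float64(0.064), np.float64(0.6898), np.float64(0.6898)), (np.float64(0.068), np.float64(0.6899), np.float64(0.6898)), (np.float64(0.072), np.float64(0.6898), np.float64(0.6899))]
ptr 855 y range 0.0847 0.0943 x mid by y: [(np.float64(0.086), np.float64(0.7328), np.float64(0.7329)), (np.float64(0.088), np.float64(0.7342), np.float64(0.7354)), (np.float64(0.089), np.float64(0.7376), np.float64(0.7385)), (np.float64(0.091), np.float64(0.7417), np.float64(0.7429)), (np.float64(0.093), np.float64(0.7458), np.float64(0.7469))]
```

Call:
{"api": "jog_arm", "payload": {"deltas": "-0.1 0.018 0 0 0 0;-0.1 0.018 0 0 0 0;-0.1 0.018 0 0 0 0;-0.1 0.018 0 0 0 0;-0.1 0.018 0 0 0 0;0 0 0 0 0 0;0 0 0 0 0 0"}}

```text
time: 9.02
eef_pos: [0.5063, -0.0772, 0.027]
tcp_rot: [0.093, 0.996, 0.0, 0.002]
contact_force: [6.6, 1.3, -3.7]
opening: 0.998
finger_force: 3.1
```

```bash
sed -i 's/wh=roi&(S<75)/wh=(xx>4*322)\&(xx<4*340)\&(yy>4*184)\&(yy<4*206)\&(S<75)/' m.py
python3 - <<'E'
from s import *
from m import *
st(); c=cam("top"); lx(c,.033,.033); lx(c,.033,.029); a=cam("scene")
f=lambda i,k:cv2.resize(i,None,fx=k,fy=k,interpolation=cv2.INTER_CUBIC)
o=np.hstack([f(c["color"][170:220,300:350],8),f(a["color"][235:285,230:280],8)])
cv2.imwrite("pics/crop4.png",np.clip(o*1.6,0,255).astype(np.uint8))
E
```

```text
t 9.025 p [ 0.5063 -0.0772  0.027 ] yang -0.1855 z [ 0.004 -0.    -1.   ] F [ 6.6  1.3 -3.7] ff 3.1212683022022247 op 0.998 foot0 local -0.039 0.0064
clip 422 y range 0.0529 0.0741 x mid by y: [(np.float64(0.055), np.float64(0.6888), np.float64(0.6888)), (np.float64(0.059), np.float64(0.6893), np.float64(0.6891)), (np.float64(0.064), np.float64(0.6894), np.float64(0.6893)), (np.float64(0.068), np.float64(0.6893), np.float64(0.6893)), (np.float64(0.072), np.float64(0.6893), np.float64(0.6894))]
ptr 862 y range 0.0074 0.042 x mid by y: [(np.float64(0.011), np.float64(0.6927), np.float64(0.6925)), (np.float64(0.018), np.float64(0.6927), np.float64(0.6927)), (np.float64(0.025), np.float64(0.6926), np.float64(0.6927)), (np.float64(0.032), np.float64(0.6926), np.float64(0.6927)), (np.float64(0.039), np.float64(0.6928), np.float64(0.6927))]
clip 422 y range 0.0529 0.0741 x mid by y: [(np.float64(0.055), np.float64(0.6888), np.float64(0.6888)), (np.float64(0.059), np.float64(0.6893), np.float64(0.6891)), (np.float64(0.064), np.float64(0.6894), np.float64(0.6893)), (np.float64(0.068), np.float64(0.6893), np.float64(0.6893)), (np.float64(0.072), np.float64(0.6893), np.float64(0.6894))]
ptr 862 y range 0.0069 0.0416 x mid by y: [(np.float64(0.01), np.float64(0.6934), np.float64(0.6932)), (np.float64(0.017), np.float64(0.6934), np.float64(0.6934)), (np.float64(0.024), np.float64(0.6933), np.float64(0.6935)), (np.float64(0.031), np.float64(0.6933), np.float64(0.6935)), (np.float64(0.038), np.float64(0.6935), np.float64(0.6934))]
```

View pics/crop4.png

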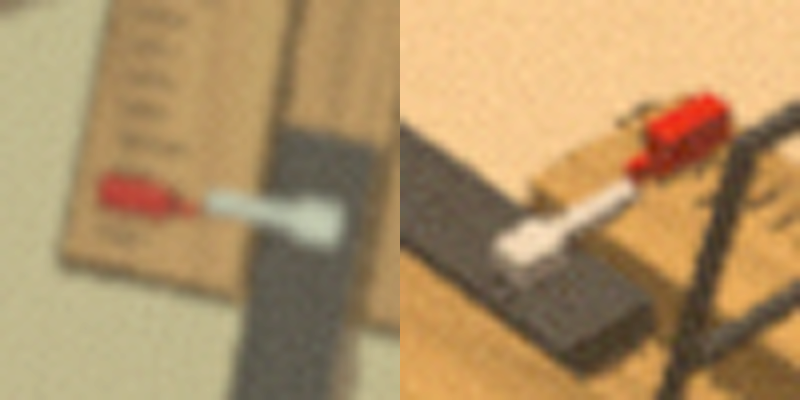

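Pointer tip is at (210,200) and clip nose at (190,209) in the left crop, so about 3.7 mm remain.

Call:
{"api": "jog_arm", "payload": {"deltas": "-0.09 0.016 0 0 0 0;-0.09 0.016 0 0 0 0;0 0 0 0 0 0;0 0 0 0 0 0"}}

```text
time: 9.62
eef_pos: [0.5028, -0.0766, 0.027]
tcp_rot: [0.093, 0.996, 0.0, 0.002]
contact_force: [7.2, 1.0, -3.8]
opening: 0.998
finger_force: 3.3
```

Run:
```python
from s import *
from m import *
st(); c=cam("top"); lx(c,.033,.03); a=cam("scene")
f=lambda i,k:cv2.resize(i,None,fx=k,fy=k,interpolation=cv2.INTER_CUBIC)
o=np.hstack([f(c["color"][180:210,310:340],13),f(a["color"][240:270,240:270],13)])
cv2.imwrite("pics/crop5.png",np.clip(o*1.6,0,255).astype(np.uint8))
```

```text
t 9.625 p [ 0.5028 -0.0766  0.027 ] yang -0.1856 z [ 0.005 -0.    -1.   ] F [ 7.2  1.  -3.8] ff 3.281290903687477 op 0.998 foot0 local -0.0425 0.0064
clip 411 y range 0.0537 0.0742 x mid by y: [(np.float64(0.056), np.float64(0.6891), np.float64(0.689)), (np.float64(0.06), np.float64(0.6894), np.float64(0.6893)), (np.float64(0.064), np.float64(0.6895), np.float64(0.6894)), (np.float64(0.068), np.float64(0.6895), np.float64(0.6895)), (np.float64(0.072), np.float64(0.6892), np.float64(0.6892))]
ptr 864 y range 0.0063 0.0415 x mid by y: [(np.float64(0.01), np.float64(0.6899), np.float64(0.6896)), (np.float64(0.017), np.float64(0.6899), np.float64(0.6899)), (np.float64(0.024), np.float64(0.6897), np.float64(0.6897)), (np.float64(0.031), np.float64(0.6896), np.float64(0.6897)), (np.float64(0.038), np.float64(0.6898), np.float64(0.6899))]
```

View pics/crop5.png

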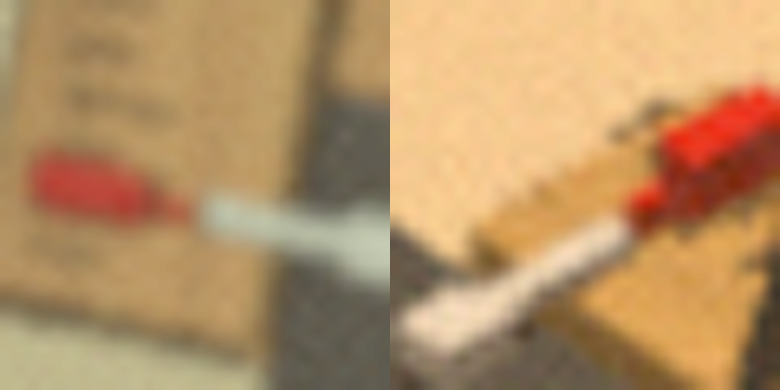

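Aligned to within about 0.6 mm, with the lever open. I'll nudge the last bit and pause for a second.

Call:
{"api": "jog_arm", "payload": {"deltas": "-0.03 -0.045 0 0 0 0;0 0 0 0 0 0;0 0 0 0 0 0;0 0 0 0 0 0;0 0 0 0 0 0;0 0 0 0 0 0;0 0 0 0 0 0;0 0 0 0 0 0;0 0 0 0 0 0;0 0 0 0 0 0;0 0 0 0 0 0"}}

```text
time: 11.1
eef_pos: [0.5026, -0.0772, 0.0273]
tcp_rot: [0.093, 0.996, 0.0, 0.003]
contact_force: [6.9, 2.5, -1.7]
opening: 1.002
finger_force: 3.5
```

Run:
```python
from s import *
from m import *
st(); lx(cam("top"),.033,.03)
```

```text
t 11.1 p [ 0.5026 -0.0772  0.0273] yang -0.1862 z [ 0.006  0.    -1.   ] F [ 6.9  2.5 -1.7] ff 3.476206362247467 op 1.002 foot0 local -0.0426 0.0057
clip 419 y range 0.0531 0.0741 x mid by y: [(np.float64(0.055), np.float64(0.6889), np.float64(0.689)), (np.float64(0.059), np.float64(0.6893), np.float64(0.6893)), (np.float64(0.064), np.float64(0.6895), np.float64(0.6896)), (np.float64(0.068), np.float64(0.6895), np.float64(0.6895)), (np.float64(0.072), np.float64(0.6892), np.float64(0.6893))]
ptr 855 y range 0.0063 0.0414 x mid by y: [(np.float64(0.01), np.float64(0.6898), np.float64(0.6895)), (np.float64(0.017), np.float64(0.6899), np.float64(0.6899)), (np.float64(0.024), np.float64(0.6897), np.float64(0.6898)), (np.float64(0.031), np.float64(0.6895), np.float64(0.6896)), (np.float64(0.038), np.float64(0.6897), np.float64(0.6896))]
```

Call:
{"api": "jog_arm", "payload": {"deltas": "-0.02 0.003 0 0 0 0;0 0 0 0 0 0;0 0 0 0 0 0;0 0 0 0 0 0;0 0 0 0 0 0;0 0 0 0 0 0;0 0 0 0 0 0;0 0 0 0 0 0;0 0 0 0 0 0;0 0 0 0 0 0;0 0 0 0 0 0;0 0 0 0 0 0", "gripper": 0, "squeeze": 40}}

```text
time: 12.65
eef_pos: [0.5037, -0.0776, 0.029]
tcp_rot: [0.092, 0.996, 0.0, 0.004]
contact_force: [6.9, 3.4, 4.4]
opening: 0.266
finger_force: 42.6
```

Run:
```python
from s import *
from m import *
st(); c=cam("top"); lx(c,.033,.03); a=cam("scene")
f=lambda i,k:cv2.resize(i,None,fx=k,fy=k,interpolation=cv2.INTER_CUBIC)
o=np.hstack([f(c["color"][180:280,295:362],6),f(a["color"][195:295,165:230],6)])[:600,:800]
cv2.imwrite("pics/crop6.png",np.clip(o*1.6,0,255).astype(np.uint8))
```

```text
t 12.65 p [ 0.5037 -0.0776  0.029 ] yang -0.185 z [ 0.008 -0.    -1.   ] F [6.9 3.4 4.4] ff 42.562139835208654 op 0.266 foot0 local -0.0415 0.0056
clip 421 y range 0.0534 0.0742 x mid by y: [(np.float64(0.055), np.float64(0.6889), np.float64(0.6889)), (np.float64(0.06), np.float64(0.6893), np.float64(0.6892)), (np.float64(0.064), np.float64(0.6893), np.float64(0.6894)), (np.float64(0.068), np.float64(0.6895), np.float64(0.6895)), (np.float64(0.072), np.float64(0.6895), np.float64(0.6896))]
ptr 872 y range 0.0066 0.0415 x mid by y: [(np.float64(0.01), np.float64(0.6909), np.float64(0.6907)), (np.float64(0.017), np.float64(0.6911), np.float64(0.691)), (np.float64(0.024), np.float64(0.691), np.float64(0.691)), (np.float64(0.031), np.float64(0.6907), np.float64(0.6908)), (np.float64(0.038), np.float64(0.6909), np.float64(0.6909))]
```

View pics/crop6.png

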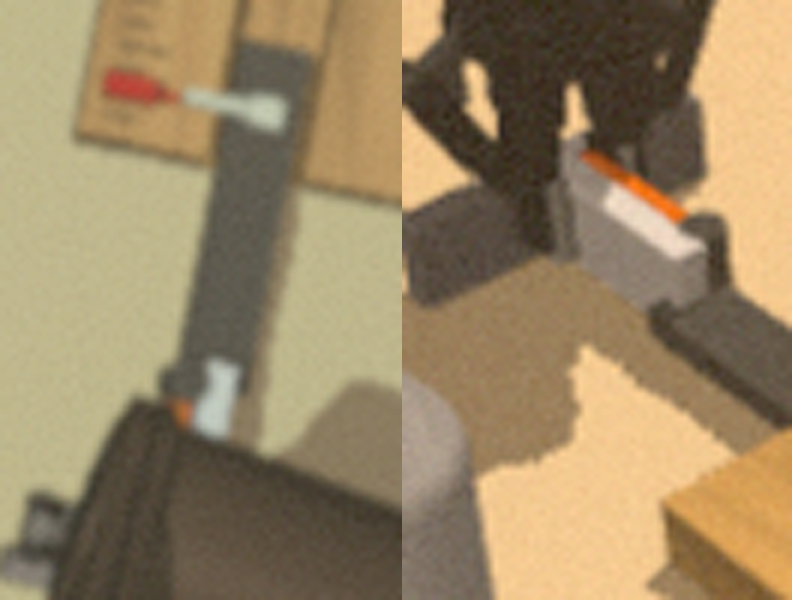

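The lever is shut flat beside the stem (right crop, orange strip from (585,155) to (685,215)), and the opening of about 23 mm agrees. The leg crept about 1.2 mm during closing, so I'll pull it back while gripping.

Call:
{"api": "jog_arm", "payload": {"deltas": "-0.05 0.009 0 0 0 0;-0.04 0.007 0 0 0 0;0 0 0 0 0 0;0 0 0 0 0 0;0 0 0 0 0 0;0 0 0 0 0 0", "squeeze": 60}}

```text
time: 13.5
eef_pos: [0.502, -0.0775, 0.029]
tcp_rot: [0.092, 0.996, 0.0, 0.004]
contact_force: [6.9, 0.5, 3.1]
opening: 0.259
finger_force: 61.7
```

Run:
```python
from s import *
from m import *
st(); lx(cam("top"),.033,.03)
```

```text
t 13.5 p [ 0.502  -0.0775  0.029 ] yang -0.1845 z [ 0.009 -0.001 -1.   ] F [6.9 0.5 3.1] ff 61.670156959444284 op 0.259 foot0 local -0.0432 0.0054
clip 410 y range 0.0536 0.0742 x mid by y: [(np.float64(0.056), np.float64(0.6891), np.float64(0.689)), (np.float64(0.06), np.float64(0.6895), np.float64(0.6893)), (np.float64(0.064), np.float64(0.6896), np.float64(0.6897)), (np.float64(0.068), np.float64(0.6894), np.float64(0.6894)), (np.float64(0.072), np.float64(0.6895), np.float64(0.6896))]
ptr 866 y range 0.0062 0.0417 x mid by y: [(np.float64(0.01), np.float64(0.6892), np.float64(0.689)), (np.float64(0.017), np.float64(0.6893), np.float64(0.6893)), (np.float64(0.024), np.float64(0.6894), np.float64(0.6893)), (np.float64(0.031), np.float64(0.6892), np.float64(0.6891)), (np.float64(0.038), np.float64(0.6893), np.float64(0.6893))]
```

Call:
{"api": "jog_arm", "payload": {"deltas": "0 0 0 0 0 0;0 0 0 0 0 0;0 0 0 0 0 0;0 0 0 0 0 0;0 0 0 0 0 0;0 0 0 0 0 0;0 0 0 0 0 0;0 0 0 0 0 0"}}

```text
time: 14.55
eef_pos: [0.502, -0.0775, 0.029]
tcp_rot: [0.092, 0.996, 0.0, 0.004]
contact_force: [8.0, 2.4, 4.0]
opening: 0.256
finger_force: 61.7
```

Run:
```python
from s import *
from m import *
st(); c=cam("top"); lx(c,.033,.03); a=cam("scene")
f=lambda i,k:cv2.resize(i,None,fx=k,fy=k,interpolation=cv2.INTER_CUBIC)
o=np.hstack([f(c["color"][180:210,310:340],13),f(a["color"][210:245,190:220],13)[:390]])
cv2.imwrite("pics/crop7.png",np.clip(o*1.6,0,255).astype(np.uint8))
```

```text
t 14.55 p [ 0.502  -0.0775  0.029 ] yang -0.1846 z [ 0.009 -0.001 -1.   ] F [8.  2.4 4. ] ff 61.6684165969491 op 0.256 foot0 local -0.0432 0.0054
clip 418 y range 0.0537 0.0743 x mid by y: [(np.float64(0.056), np.float64(0.689), np.float64(0.689)), (np.float64(0.06), np.float64(0.689), np.float64(0.6891)), (np.float64(0.064), np.float64(0.6896), np.float64(0.6895)), (np.float64(0.068), np.float64(0.6896), np.float64(0.6895)), (np.float64(0.072), np.float64(0.6896), np.float64(0.6896))]
ptr 872 y range 0.0062 0.0416 x mid by y: [(np.float64(0.01), np.float64(0.6893), np.float64(0.6891)), (np.float64(0.017), np.float64(0.6893), np.float64(0.6893)), (np.float64(0.024), np.float64(0.6894), np.float64(0.6892)), (np.float64(0.031), np.float64(0.6892), np.float64(0.6892)), (np.float64(0.038), np.float64(0.6893), np.float64(0.6894))]
```

View pics/crop7.png

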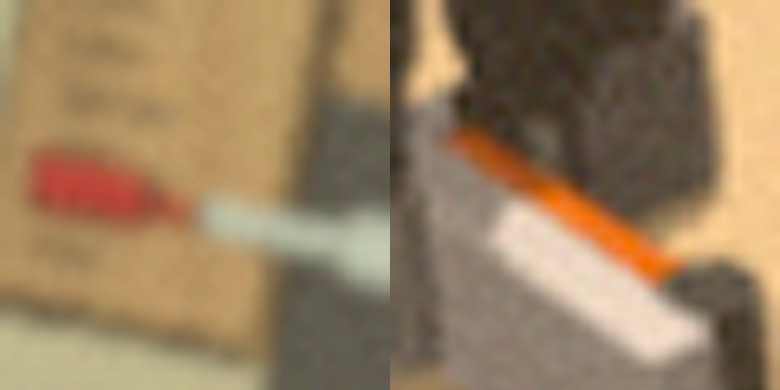

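The pointer runs straight into the clip nose (left crop, about (195,212)), the lever lies parallel and flush against the stem, and nothing is drifting. I'm handing it in.

```bash
python3 -c "
from plant import ctrl
print(ctrl.sign_off())"
```

```text
the job is handed in; nothing more can be done
None
```

I handed the job in with the leg at the red clip (pointer within about 0.5 mm), the lever shut flat and both still gripped at about 60 N; the leg slipped back about 1 mm as the lever closed, so I pulled it out again, and the clip stayed put.

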